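Gauge a ferrite ring on the step mandrel and record its size

ROBOT

A 6-joint arm with a two-finger parallel gripper is mounted at the origin on the work surface. World frame = base frame: x ahead of the robot, y to its left, z up, the work surface at z = 0. Lengths are in m, angles in rad, forces in N, time in s.
With the tool pointing down it reaches from about 0.35 to 0.925 m from the base axis. Payload 6.4 kg.
Tool frame: the origin (TCP) lies midway between the tips of the shut fingers; the grasp point (between the pads) lies 19 mm behind it (r.hold_point_z is the distance from the TCP to the grasp point, in m); z points along the fingers, x is the direction in which the jaws open and shut, and the axes are right-handed (so a half turn about z gives the same grasp; the last joint's range is limited). The gripper opens to 94 mm and grips with 3 to 60 N. Pads are 16 mm wide; open, the fingers measure 119 mm over their backs; the gripper's body (75 mm by 177 mm) begins 78 mm behind the grasp point.
Start: joints at [-1.403, 0.245, 1.558, -0, 1.339, -0.174], TCP at [0.218, -0.612, 0.205] pointing down, gripper open.
Joint ranges: [-3.13, 3.13], [-1.02, 2.26], [0.13, 2.54], [-0.95, 4.09], [0.21, 2.88], [-2.74, 2.74]. Speed limits (rad/s): [2.57, 2.57, 3.14, 3.14, 3.14, 3.14].

INTERFACE

Orientations are given as a unit quaternion [w, x, y, z].
In Python, from cell import r gives the robot as it stands. The module is installed in compiled form; this text tells all that it offers.
- The arm moves only by the shell command python3 -m crank 'ROWS'. ROWS is JSON, a list of rows, each a list of 7 numbers: the shift along the tool's x, y, z in units of 250 mm (1.0 is 250 mm), then the turn, a rotation vector about the tool's x, y, z in units of 120 degrees (1.0 is 120 degrees), then the gripper's target within -1 to 1 (fully open at 1, half-way at 0, shut at -1). A call has 1 to 20 rows; each row is the pose to reach, as a shift and turn from the pose commanded when the call began, along the tool's axes at that moment; what a row does not reach only later rows make up. A row lasts 1/8 s, in which the tool goes at most 62.5 mm and 10.7 degrees, less where a joint would pass 70% of its speed; a pose out of reach is approached as far as the arm can. A call with a number of a shift or a turn outside -1 to 1 is refused whole. A call with a gripper value outside its range is refused whole. The fingers move at their own pace and stop on an object; the grip force is fixed at half the most. Time passes only in rows, so rows that repeat a pose let the fingers close. It gives the time, the measured TCP pose, the force and the opening at its end, in the units of the state.
- r.read_state(): the state, without advancing time (a new reading comes with each control period).
- r.camera(name): name is "scene" or "top"; returns a dict with "frame" (420x560x3 uint8, red, green, blue), "K" (3x3 intrinsics, pixels), "k1" (the pictures are not rectified: a ray, as slopes to the right and down, at radius r is drawn at 1 + k1 r^2 times it, then the intrinsics apply), "rvec" (rotation vector, rad) and "tvec" (3), from world to camera coordinates, as OpenCV has them. Camera axes: x right, y down, z forward; pixel columns grow to the right and rows downward; lengths in m; the calibration is good to about 2 mm. A picture is of the moment at which its call begins. There is no depth.
- r.sign_off(): hands the job in, once; it reports no verdict.
The state is a dict: "clock": time; "q": joint angles; "qvel": joint speeds; "tau": joint torques, N m; "position": TCP position; "ee_rot": TCP orientation; "contact_force": force on the tool from outside, world axes, zero at the start; "wrist_torque": the same for the moment, N m; "grip_width": finger opening in m.
Only numpy, scipy, OpenCV 4.12 (cv2) and the standard library are available. Lean on these libraries where they do the work, as an engineer would, in place of code of your own. Each camera call takes 0.05 s, during which the arm holds its last target.

TASK

Take the ferrite ring that lies on the cardboard job card, put it over the tip of the step mandrel and slide it down gently until a step stops it, press it home with a light, steady push of about 6 N for half a second and let go, leaving it level on that step. Read how many lines are scored on the step that stopped it, then slide the marker of the record slide to the station with the same number of lines and let go. Leave the other two rings and everything else on the bench alone.

Things in the scene. Friction and masses are not known exactly. Their poses are not given: they have to be found in the camera images.
- ring_a_mid (a point): Matt dark-grey ferrite ring core, outside 46 mm, 18 mm tall, 55 to 110 g, lying flat on the bench at the start (underside at height 0). The three rings are alike but for the bore: one each of 20, 25 and 30 mm (2 mm wider than the part of the mandrel it passes), to be found by gauging. Point: the ring's centre, half-way up; z is the ring's axis. 
- ring_b_mid (a point): Matt dark-grey ferrite ring core, outside 46 mm, 18 mm tall, 55 to 110 g, lying flat on the bench at the start (underside at height 0). The three rings are alike but for the bore: one each of 20, 25 and 30 mm (2 mm wider than the part of the mandrel it passes), to be found by gauging. Point: the ring's centre, half-way up; z is the ring's axis. 
- ring_c_mid (a point): Matt dark-grey ferrite ring core, outside 46 mm, 18 mm tall, 55 to 110 g, lying flat on the bench at the start (underside at height 0). The three rings are alike but for the bore: one each of 20, 25 and 30 mm (2 mm wider than the part of the mandrel it passes), to be found by gauging. Point: the ring's centre, half-way up; z is the ring's axis. 
- mandrel_foot (a point): Point on the axis of a fixed upright steel step mandrel, in the gauge plate's top face (15 mm above the bench). z up; y points along the plate from the mandrel to the record slide, x across. The mandrel is clamped in its socket up to 6 mm higher or lower than nominal, unmeasured, so the stop must be felt; the tip is nominally 95 mm above this point. Axis true within 1 mm.
- gauge: Gauge plate, fixed, 90 (x) x 260 (y) x 15 mm; origin under its middle; mandrel at y -90 mm. Mandrel from tip down: cone 6 to 18 mm diameter over 11 mm, land 18 mm, steps of 23 (one scored line), 28 (two), 33 mm (three) with 45-degree shoulders. A ring stopped by them has its centre nominally 76.5, 58.5, 40.5 mm above the foot point. Near a stop go under 10 mm/s: over 15 N on the ring chips it.
- marker (a joint): Record slide's marker along its track, in m; grows along the gauge's +y. Range 0 to 0.1; starts at 0 to 0.015. Stations at 0.030 (one line), 0.055 (two), 0.080 (three), drawn on the plate on both sides of the track; the line on the marker's foot is set against them. About 1.5 N of friction; stays where left.
- marker_grip (a point): Centre of the marker's upright grip block, 18 mm across the track (x), 14 mm along it (y), 26 mm tall, centre 44 mm above the bench. Below the block is a foot 34 mm wide whose top is 12 mm below this point. It lies 95 mm + joint value from the mandrel's axis along y. Axes as the gauge's.
- screwdriver: bystander: a loose screwdriver lying on the bench; leave alone
- reel: bystander: a small loose grey reel, 54 mm diameter, 42 mm tall; leave alone
- board: bystander: a loose green circuit board on brass feet, 70 x 100 mm, 25 mm tall; leave alone
- meter: bystander: a loose black hand-held meter, 160 x 80 mm, 42 mm tall; leave alone
- card: Middle of a flat brown cardboard card, 100 x 130 mm, under 1 mm thick, fixed to the bench, that marks the ring to be gauged: that ring's centre lies within 15 mm of this point; the others lie more than 90 mm away.
Things that resemble listed ones, but are neither listed nor needed, are in the scene too. What is shaped like the part that bears ring_c_mid but green or purple is not meant.

How it is judged:
On the way, in this order (a step that is already met when the one before it is completed fails the run):
1. the ring from the card is pressed home on the step that stops it (at rest, at least 3 N between ring and gauge for 0.15 s) (((horizontal distance between ring_a_mid and mandrel_foot below 0.004 m and z of ring_a_mid in the frame of mandrel_foot between 0.0685 and 0.0845 m and angle between ring_a_mid's own z axis and vertical below 0.12 rad and horizontal distance between each of ring_b_mid, ring_c_mid and card above 0.07 m and contact force between ring_a and gauge above 3 N and linear speed of ring_a below 0.005 m/s) or (horizontal distance between ring_b_mid and mandrel_foot below 0.004 m and z of ring_b_mid in the frame of mandrel_foot between 0.0505 and 0.0665 m and angle between ring_b_mid's own z axis and vertical below 0.12 rad and horizontal distance between each of ring_a_mid, ring_c_mid and card above 0.07 m and contact force between ring_b and gauge above 3 N and linear speed of ring_b below 0.005 m/s) or (horizontal distance between ring_c_mid and mandrel_foot below 0.004 m and z of ring_c_mid in the frame of mandrel_foot between 0.0325 and 0.0485 m and angle between ring_c_mid's own z axis and vertical below 0.12 rad and horizontal distance between each of ring_a_mid, ring_b_mid and card above 0.07 m and contact force between ring_c and gauge above 3 N and linear speed of ring_c below 0.005 m/s))), for 0.15 s.
2. the marker stands at the station of that step (within 6 mm), the ring still seated (((horizontal distance between ring_a_mid and mandrel_foot below 0.004 m and z of ring_a_mid in the frame of mandrel_foot between 0.0685 and 0.0845 m and angle between ring_a_mid's own z axis and vertical below 0.12 rad and horizontal distance between each of ring_b_mid, ring_c_mid and card above 0.07 m and value of joint marker between 0.024 and 0.036 m) or (horizontal distance between ring_b_mid and mandrel_foot below 0.004 m and z of ring_b_mid in the frame of mandrel_foot between 0.0505 and 0.0665 m and angle between ring_b_mid's own z axis and vertical below 0.12 rad and horizontal distance between each of ring_a_mid, ring_c_mid and card above 0.07 m and value of joint marker between 0.049 and 0.061 m) or (horizontal distance between ring_c_mid and mandrel_foot below 0.004 m and z of ring_c_mid in the frame of mandrel_foot between 0.0325 and 0.0485 m and angle between ring_c_mid's own z axis and vertical below 0.12 rad and horizontal distance between each of ring_a_mid, ring_b_mid and card above 0.07 m and value of joint marker between 0.074 and 0.086 m))), for 0.2 s.
At the end, for the whole second after the job is handed in: The card's ring rests released on the step that stops it (centre within 8 mm of the nominal seat height, 4 mm of the axis, tilt under 0.12 rad), the other rings stay over 70 mm from the card, and the marker is within 6 mm of the station with that step's number of lines (((horizontal distance between ring_a_mid and mandrel_foot below 0.004 m and z of ring_a_mid in the frame of mandrel_foot between 0.0685 and 0.0845 m and angle between ring_a_mid's own z axis and vertical below 0.12 rad and horizontal distance between each of ring_b_mid, ring_c_mid and card above 0.07 m and linear speed of ring_a below 0.01 m/s and value of joint marker between 0.024 and 0.036 m) or (horizontal distance between ring_b_mid and mandrel_foot below 0.004 m and z of ring_b_mid in the frame of mandrel_foot between 0.0505 and 0.0665 m and angle between ring_b_mid's own z axis and vertical below 0.12 rad and horizontal distance between each of ring_a_mid, ring_c_mid and card above 0.07 m and linear speed of ring_b below 0.01 m/s and value of joint marker between 0.049 and 0.061 m) or (horizontal distance between ring_c_mid and mandrel_foot below 0.004 m and z of ring_c_mid in the frame of mandrel_foot between 0.0325 and 0.0485 m and angle between ring_c_mid's own z axis and vertical below 0.12 rad and horizontal distance between each of ring_a_mid, ring_b_mid and card above 0.07 m and linear speed of ring_c below 0.01 m/s and value of joint marker between 0.074 and 0.086 m))); the robot touches nothing.
It fails at once if more than 15 N between a ring and the gauge (contact force between any of ring_a, ring_b, ring_c and gauge above 15 N).
It fails at once if a second ring moved by more than 15 mm (distance of each of ring_a_mid, ring_b_mid from where it was at the start of the episode above 0.015 m or distance of each of ring_a_mid, ring_c_mid from where it was at the start of the episode above 0.015 m or distance of each of ring_b_mid, ring_c_mid from where it was at the start of the episode above 0.015 m).
It fails at once if a bystander moved by more than 20 mm (distance of any of screwdriver, reel, board, meter from where it was at the start of the episode above 0.02 m).
It also fails if it takes over 69 s, if anything falls off the work surface, if the arm or the gripper's body presses on something with over 40 N, if the wrist force passes 120 N, or if a joint passes its speed limit or range.

## Working session

There is one attempt and no reset: what is moved stays moved. The work goes in short steps, Python scripts to look and compute and a shell command to move; the robot and the scene stay as the last step left them, time stands still between calls to the robot, and variables do not carry over. Pictures are saved under pics/ and viewed, and the job is handed in when it is done.

```bash
mkdir -p pics
cat > h.py <<'E'
import numpy as np, cv2
from cell import r
def save(im,n): cv2.imwrite('pics/'+n,cv2.cvtColor(np.ascontiguousarray(im),cv2.COLOR_RGB2BGR))
def dist(c): return np.array([c['k1'],0,0,0,0],float)
def ray(c,uv,z):
    R=cv2.Rodrigues(np.array(c['rvec'],float))[0];t=np.array(c['tvec'],float).ravel()
    p=cv2.undistortPointsIter(np.array([[uv]],float),np.array(c['K'],float),dist(c),None,None,(3,100,1e-10))[0,0]
    d=R.T@np.array([p[0],p[1],1]);o=-R.T@t
    return o+d*(z-o[2])/d[2]
def proj(c,P): return cv2.projectPoints(np.array(P,float).reshape(-1,1,3),np.array(c['rvec'],float),np.array(c['tvec'],float),np.array(c['K'],float),dist(c))[0][:,0]
def cams():
    return {n:r.camera(n) for n in('scene','top')}
E
python3 - <<'E'
from h import *
import pickle
C=cams();pickle.dump(C,open('c0.pkl','wb'))
for n in C: save(C[n]['frame'],n+'0.png');c=C[n];R=cv2.Rodrigues(np.array(c['rvec'],float))[0];print(n,c['K'],c['k1'],-R.T@np.array(c['tvec']).ravel(),R)
print(r.read_state(),r.hold_point_z)
E
```

```text
scene [[401.18360541   0.         278.34614043]
 [  0.         401.18360541 213.06124782]
 [  0.           0.           1.        ]] -0.06878645708372577 [1.18591865 0.38900117 0.71655373] [[-0.46985912  0.88267289 -0.01099922]
 [ 0.59425206  0.30706555 -0.74335404]
 [-0.65276098 -0.35580799 -0.66880773]]
top [[393.26722049   0.         278.19987699]
 [  0.         393.26722049 206.47212358]
 [  0.           0.           1.        ]] -0.05031206726061628 [0.38233245 0.02130907 1.12635929] [[-0.00599157 -0.99998152  0.00102599]
 [-0.98736367  0.00575348 -0.15836626]
 [ 0.15835743 -0.00196189 -0.9873799 ]]
{'clock': 0.1, 'q': array([-1.40309346e+00,  2.45747024e-01,  1.55884559e+00, -1.57570278e-05,
        1.33866052e+00, -1.74081626e-01]), 'qvel': array([-8.40409673e-05, -1.80240142e-03, -3.38717572e-03, -4.96894624e-05,
        2.33830636e-03, -6.32173211e-04]), 'tau': array([ 2.28707409e-03, -4.16911840e+01, -3.15526092e+01,  6.87074172e-02,
        3.09284544e-02, -6.03973149e-05]), 'position': array([ 0.21778557, -0.61188478,  0.20447876]), 'ee_rot': array([-5.83534834e-04,  8.17059178e-01, -5.76553215e-01, -5.90630927e-04]), 'contact_force': array([ 0.79795367, -0.126569  ,  0.12889351]), 'wrist_torque': array([ 0.03211481,  0.0219322 , -0.02559079]), 'grip_width': 0.09394333493666772} 0.0188
```

View pics/scene0.png

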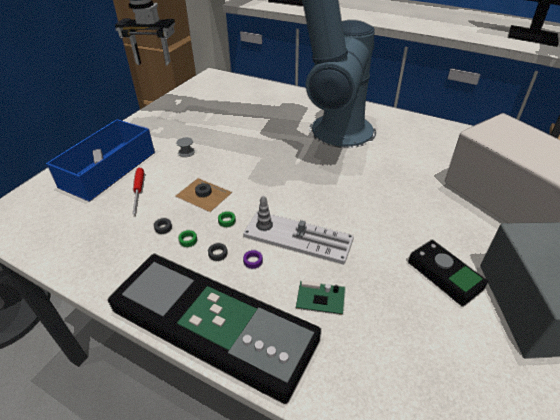

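View pics/top0.png

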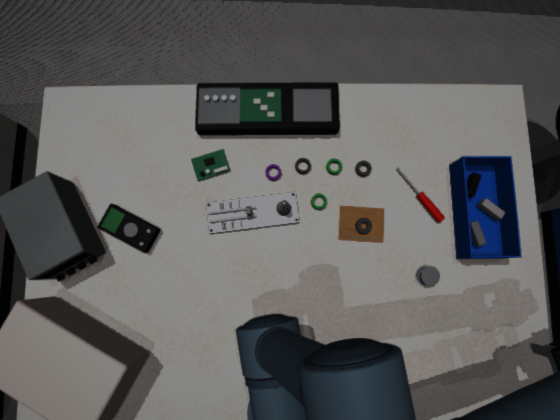

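The card's ring is dark grey on the brown card: scene (203,189), top (364,226). The other dark rings, at top (303,166) and (363,168), lie off the card. The rings at top (274,172), (334,166) and (319,201) are purple or green, so they are decoys. Mandrel: top (284,209). Marker: top (250,212). Next I'll enlarge and measure these.

Run:
```python
from h import *
import pickle
C=pickle.load(open('c0.pkl','rb'))
t=C['top']['frame'];s=C['scene']['frame']
a=cv2.resize(t[150:250,200:400],None,fx=4,fy=4,interpolation=cv2.INTER_CUBIC);save(a,'topcrop.png')
a=cv2.resize(s[165:275,140:365],None,fx=3.5,fy=3.5,interpolation=cv2.INTER_CUBIC);save(a,'scenecrop.png')
```

```text
(no output)
```

View pics/topcrop.png

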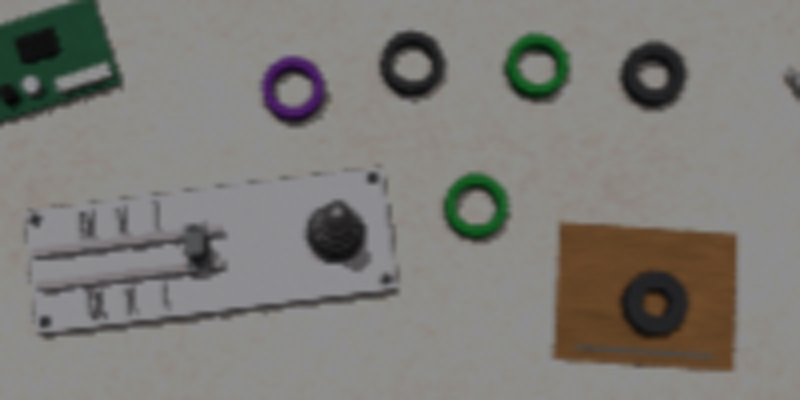

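View pics/scenecrop.png

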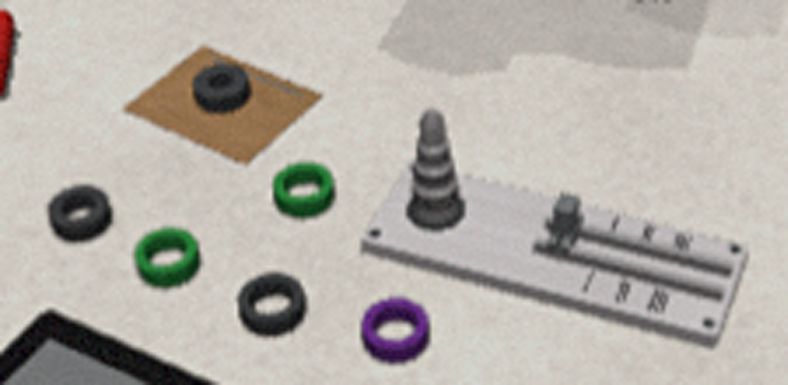

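The crops confirm it: the matt dark ring is on the brown card at top-crop (655,303). It also shows the smallest bore of the three. The plate's screws are at crop (373,177), (387,280), (35,220) and (45,322).

```bash
cat > m1.py <<'E'
from h import *
import pickle
C=pickle.load(open('c0.pkl','rb'))
def blobs(c,box,thr,name):
    x0,y0,x1,y1=box
    g=cv2.cvtColor(c['frame'],cv2.COLOR_RGB2GRAY)[y0:y1,x0:x1]
    g=cv2.resize(g,None,fx=4,fy=4,interpolation=cv2.INTER_CUBIC)
    m=(g<thr).astype(np.uint8)
    cs,_=cv2.findContours(m,cv2.RETR_EXTERNAL,cv2.CHAIN_APPROX_NONE)
    out=[]
    for k in cs:
        a=cv2.contourArea(k)
        if a<20: continue
        (x,y),(w,h),an=cv2.fitEllipse(k) if len(k)>=5 else cv2.minAreaRect(k)
        out.append(((x+.5)/4-.5+x0,(y+.5)/4-.5+y0,w/4,h/4,a/16))
    return out
c=C['top']
for b in blobs(c,(350,214,378,238),75,'t'): print('ring top',b,ray(c,b[:2],.018))
for b in blobs(c,(295,155,315,177),75,'t'): print('rB top',b,ray(c,b[:2],.018))
for b in blobs(c,(354,158,374,179),75,'t'): print('rC top',b,ray(c,b[:2],.018))
f=np.float32
for n,(x,y) in dict(s1=(373,177),s2=(387,280),s3=(35,220),s4=(45,322)).items():
    u=((x+.5)/4-.5+200,(y+.5)/4-.5+150)
    bb=(round(u[0])-3,round(u[1])-3,round(u[0])+4,round(u[1])+4)
    print(n,u,ray(c,u,.015),blobs(c,bb,110,n))
# corners top crop
for n,(x,y) in dict(a=(383,168),b=(398,291),d=(28,210),e=(41,334)).items():
    u=((x+.5)/4-.5+200,(y+.5)/4-.5+150); print(n,ray(c,u,.015 if n in 'ad' else .008))
c2=C['scene']
for b in blobs(c2,(193,180,215,200),75,'t'): print('ring sc',b,ray(c2,b[:2],.009))
for n,(x,y) in dict(s1=(375,233),s2=(709,324),s4=(735,249)).items():
    u=((x+.5)/3.5-.5+140,(y+.5)/3.5-.5+165); print(n,u,ray(c2,u,.015))
E
python3 m1.py
```

```text
ring top (375.24427032470703, 232.61343955993652, 5.027172565460205, 5.962479591369629, 18.0625) [ 0.48345358 -0.25548649  0.018     ]
ring top (362.2568407058716, 225.78858375549316, 23.33419418334961, 29.629901885986328, 479.3125) [ 0.50315235 -0.21923823  0.018     ]
ring top (353.19450330734253, 214.02374896407127, 1.0263512134552002, 3.4637372493743896, 2.1875) [ 0.53703891 -0.19460103  0.018     ]
rB top (302.57833671569824, 165.88934326171875, 15.665730476379395, 16.351818084716797, 200.625) [ 0.67906719 -0.05242055  0.018     ]
rC top (362.8669557571411, 168.5794324874878, 15.581694602966309, 16.3725643157959, 200.0) [ 0.67026158 -0.22778142  0.018     ]
s1 (292.875, 193.875) [ 0.5970365  -0.02334357  0.015     ] [(296.05424785614014, 195.69441509246826, 0.783420205116272, 3.119100570678711, 1.4375), (292.7711114883423, 194.02599573135376, 2.9258460998535156, 3.2160072326660156, 7.25)]
s2 (296.375, 219.625) [ 0.52234266 -0.03242314  0.015     ] [(296.41573905944824, 222.589928150177, 1.8193035125732422, 7.375143051147461, 9.34375), (296.99532651901245, 219.0558958053589, 2.69
[... 254 characters left out ...]
4245691299438, 232.90471982955933, 1.0653883218765259, 6.591942310333252, 4.65625), (210.8114676475525, 230.0102663040161, 2.905388355255127, 3.2416434288024902, 7.21875)]
a [ 0.60359316 -0.03062456  0.015     ]
b [ 0.51524701 -0.04053086  0.008     ]
d [0.57441333 0.22454551 0.015     ]
e [0.48580563 0.21451631 0.008     ]
ring sc (202.97585201263428, 190.06675720214844, 13.670178413391113, 16.686731338500977, 178.46875) [ 0.50740467 -0.22297956  0.009     ]
s1 (246.78571428571428, 231.21428571428572) [ 0.59708225 -0.02235711  0.015     ]
s2 (342.2142857142857, 257.2142857142857) [0.5686367  0.22023781 0.015     ]
s4 (349.6428571428571, 235.78571428571428) [0.49445356 0.21077307 0.015     ]
```

```bash
cat > m2.py <<'E'
from h import *
import pickle
C=pickle.load(open('c0.pkl','rb'))
c=C['top'];c2=C['scene']
g=cv2.cvtColor(c['frame'],cv2.COLOR_RGB2GRAY)[214:240,350:379]
g=cv2.resize(g,None,fx=4,fy=4,interpolation=cv2.INTER_CUBIC)
for thr in (45,52,58):
    cs,_=cv2.findContours((g<thr).astype(np.uint8),cv2.RETR_EXTERNAL,cv2.CHAIN_APPROX_NONE)
    k=max(cs,key=cv2.contourArea);e=cv2.fitEllipse(k);u=((e[0][0]+.5)/4-.5+350,(e[0][1]+.5)/4-.5+214)
    print(thr,u,e[1][0]/4,e[1][1]/4,'at .018',ray(c,u,.018),'at .012',ray(c,u,.012))
S=np.array([[.5970,-.0233],[.5223,-.0324],[.5669,.2197],[.4938,.2107]])
ctr=S.mean(0);y=(S[2]-S[0])+(S[3]-S[1]);y/=np.linalg.norm(y);m=ctr-.09*y;x=np.array([y[1],-y[0]])
print('ctr',ctr,'yaw',np.degrees(np.arctan2(-y[0],y[1])),'mandrel',m)
print('spacing',np.linalg.norm(S[2]-S[0]),np.linalg.norm(S[1]-S[0]))
print('mandrel proj foot/tip top',proj(c,[[*m,.015],[*m,.11]]),'scene',proj(c2,[[*m,.015],[*m,.11]]))
for j in (0,.0075,.015):
  p=m+y*(.095+j); print(j,p,proj(c,[[*p,.057]]),proj(c2,[[*p,.057]]))
a=cv2.resize(c2['frame'][190:250,240:320],None,fx=9,fy=9,interpolation=cv2.INTER_CUBIC);save(a,'mand_s.png')
a=cv2.resize(c['frame'][190:235,235:305],None,fx=11,fy=11,interpolation=cv2.INTER_CUBIC);save(a,'mand_t.png')
E
python3 m2.py
```

```text
45 (363.0034122467041, 225.86433506011963) 15.991364479064941 16.406749725341797 at .018 [ 0.50292138 -0.22136001  0.018     ] at .012 [ 0.50357418 -0.22267368  0.012     ]
52 (363.0378837585449, 225.82368087768555) 16.570068359375 16.934499740600586 at .018 [ 0.5030367  -0.22146292  0.018     ] at .012 [ 0.50369012 -0.22277715  0.012     ]
58 (363.05109310150146, 225.81234455108643) 17.096235275268555 17.400156021118164 at .018 [ 0.50306879 -0.22150188  0.018     ] at .012 [ 0.50372238 -0.22281632  0.012     ]
ctr [0.545    0.093675] yaw 6.873911662425636 mandrel [0.55577163 0.00432193]
spacing 0.24485712160359968 0.0752522424915032
mandrel proj foot/tip top [[283.3768377  208.10013844]
 [283.88496989 202.50978176]] scene [[264.25162851 224.46130257]
 [262.87483431 195.52546747]]
0 [0.54440158 0.09863906] [[249.33339718 210.02574718]] [[300.15928443 221.34755582]]
0.0075 [0.54350394 0.10608515] [[246.62534163 210.36390823]] [[303.12330578 222.09632078]]
0.015 [0.5426063  0.11353124] [[243.91696087 210.70211014]] [[306.09947197 222.84813136]]
```

```bash
sleep 0
```

```text
(no output)
```

View pics/mand_s.png

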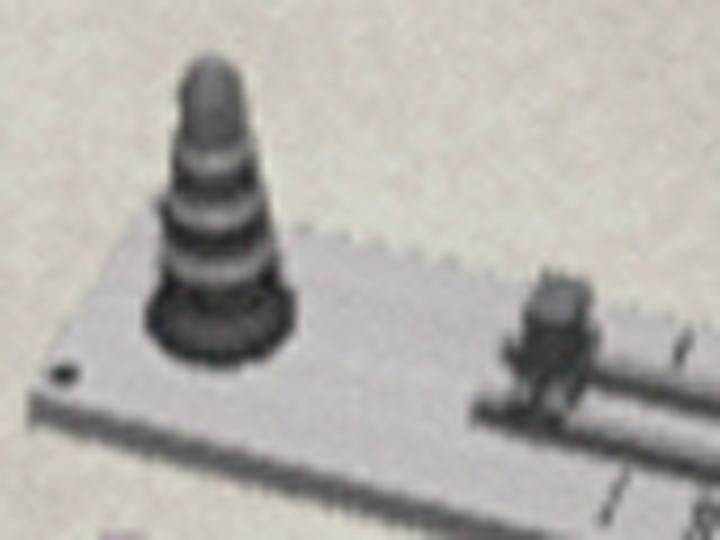

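View pics/mand_t.png

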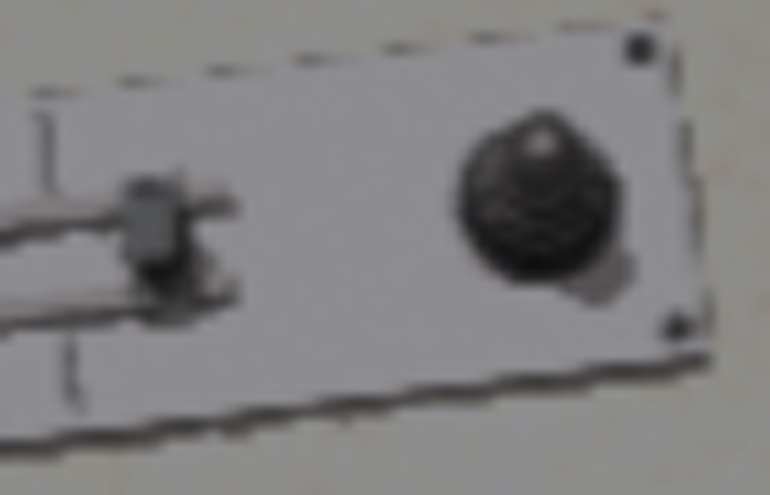

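```bash
cat > go.py <<'E'
from h import *
import sys
from scipy.spatial.transform import Rotation as Ro
def go(x,y,z,yaw=None):
    s=r.read_state();q=s['ee_rot'];R=Ro.from_quat([q[1],q[2],q[3],q[0]])
    d=R.as_matrix().T@(np.array([x,y,z])-s['position'])
    X=R.as_matrix()[:,0]
    print('pos',s['position'].round(4),'yaw',np.degrees(np.arctan2(X[1],X[0])).round(2),'zaxis',R.as_matrix()[:,2].round(4))
    o=''
    if yaw is not None:
        a=np.radians(yaw);T=np.array([[np.cos(a),np.sin(a),0],[np.sin(a),-np.cos(a),0],[0,0,-1]]).T
        T=np.array([[np.cos(a),np.sin(a),0],[np.sin(a),-np.cos(a),0],[0,0,-1.]])
        rv=(R.inv()*Ro.from_matrix(T)).as_rotvec(degrees=True)/120;o=rv.round(4)
    print('shift',(d/.25).round(4),'turn',o)
if __name__=='__main__': go(*map(float,sys.argv[1:]))
E
python3 go.py .5034 -.2220 .12 -83.1
```

```text
pos [ 0.2178 -0.6119  0.2045] yaw -70.42 zaxis [-3.0e-04  1.6e-03 -1.0e+00]
shift [-1.0859 -1.599   0.3401] turn [-0.      0.0008  0.1057]
```

```bash
python3 -m crank '[[-0.14,-0.2,0,0,0,0,1],[-0.28,-0.4,0,0,0,0.05,1],[-0.41,-0.6,0,0,0,0.1,1],[-0.54,-0.8,0,0,0,0.106,1],[-0.54,-0.8,0,0,0,0.106,1],[-0.54,-0.8,0,0,0,0.106,1]]'; python3 go.py .5034 -.2220 .12 -83.1
```

```text
clock: 0.85
position: [0.3608, -0.4185, 0.2053]
ee_rot: [0.0, 0.748, -0.663, -0.0]
contact_force: [-0.5, -0.8, -0.8]
grip_width: 0.094
pos [ 0.3608 -0.4185  0.2053] yaw -83.12 zaxis [-4.e-04 -1.e-04 -1.e+00]
shift [-0.7119 -0.6606  0.3409] turn [ 0.0002 -0.     -0.0002]
```

```bash
python3 -m crank '[[-0.18,-0.165,0.06,0,0,0,1],[-0.36,-0.33,0.16,0,0,0,1],[-0.54,-0.5,0.26,0,0,0,1],[-0.712,-0.66,0.34,0,0,0,1],[-0.712,-0.66,0.34,0,0,0,1],[-0.712,-0.66,0.34,0,0,0,1]]'; python3 go.py .5034 -.2220 .003 -83.1
python3 - <<'E'
from h import *
for n in ('scene','top'):
    c=r.camera(n);p=proj(c,[[.5034,-.222,.018]])[0].astype(int)
    f=c['frame'][p[1]-50:p[1]+40,p[0]-60:p[0]+60];save(cv2.resize(f,None,fx=5,fy=5,interpolation=cv2.INTER_CUBIC),'g1'+n+'.png')
E
```

```text
clock: 1.6
position: [0.5034, -0.2229, 0.1203]
ee_rot: [0.0, 0.748, -0.664, -0.0]
contact_force: [1.0, 0.0, 0.1]
grip_width: 0.0939
pos [ 0.5034 -0.2229  0.1203] yaw -83.18 zaxis [-4.e-04 -2.e-04 -1.e+00]
shift [-0.0039 -0.0005  0.4692] turn [ 0.0002 -0.0001 -0.0007]
```

View pics/g1scene.png

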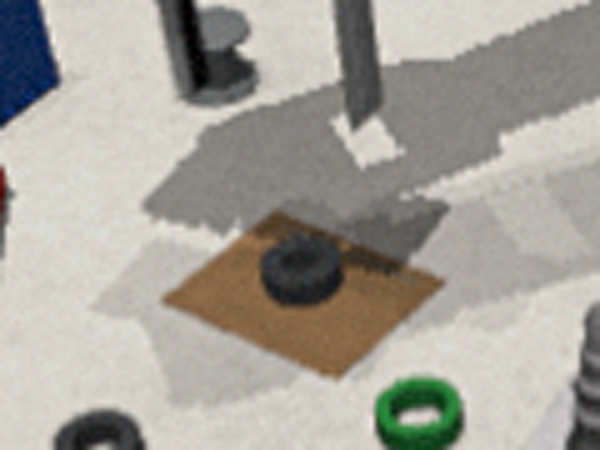

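The scene crop shows the fingers above, straddling the ring at (302,268) on the card. The ring is clear, so I'm going down.

```bash
python3 -m crank '[[-0.002,0,0.12,0,0,0,1],[-0.003,0,0.25,0,0,0,1],[-0.003,0,0.36,0,0,0,1],[-0.003,0,0.43,0,0,0,1],[-0.003,0,0.46,0,0,0,1],[-0.003,0,0.46,0,0,0,1]]'; python3 go.py .5034 -.2220 .003 -83.1
python3 - <<'E'
from h import *
for n in ('scene','top'):
    c=r.camera(n);p=proj(c,[[.5034,-.222,.018]])[0].astype(int)
    f=c['frame'][p[1]-50:p[1]+40,p[0]-60:p[0]+60];save(cv2.resize(f,None,fx=5,fy=5,interpolation=cv2.INTER_CUBIC),'g2'+n+'.png')
E
```

```text
clock: 2.45
position: [0.5037, -0.2216, 0.0058]
ee_rot: [-0.0, 0.748, -0.664, 0.0]
contact_force: [-0.5, 0.1, 0.3]
grip_width: 0.0941
pos [ 0.5037 -0.2216  0.0058] yaw -83.17 zaxis [ 4.e-04 -3.e-04 -1.e+00]
shift [0.0015 0.0012 0.0111] turn [-0.0002 -0.0002 -0.0006]
```

View pics/g2scene.png

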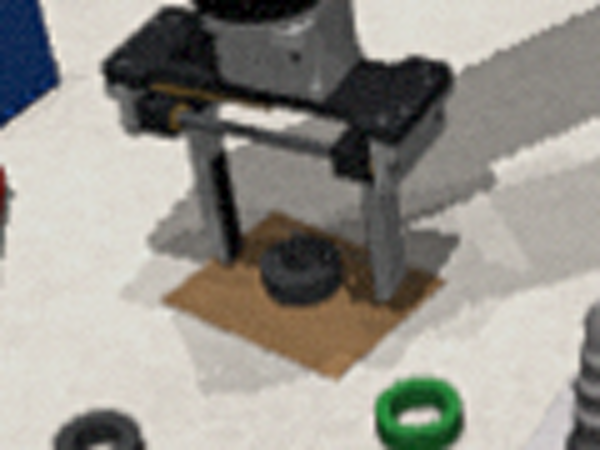

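The fingers straddle the ring, with tips at crop (230,262) and (388,298). I'll lower 3 mm and close.

```bash
python3 -m crank '[[0,0,0.01,0,0,0,1],[0,0,0.01,0,0,0,1],[0,0,0.01,0,0,0,-1],[0,0,0.01,0,0,0,-1],[0,0,0.01,0,0,0,-1],[0,0,0.01,0,0,0,-1],[0,0,0.01,0,0,0,-1],[0,0,0.01,0,0,0,-1],[0,0,0.01,0,0,0,-1],[0,0,0.01,0,0,0,-1]]'; python3 go.py .5034 -.2220 .003 -83.1
```

```text
clock: 3.8
position: [0.5035, -0.221, 0.0029]
ee_rot: [0.0, 0.748, -0.664, 0.0]
contact_force: [0.7, 0.2, -0.2]
grip_width: 0.0448
pos [ 0.5035 -0.221   0.0029] yaw -83.14 zaxis [ 0.e+00 -1.e-04 -1.e+00]
shift [ 0.0038  0.001  -0.0002] turn [-0.     -0.     -0.0003]
```

```bash
python3 -m crank '[[0,0,-0.05,0,0,0,-1],[0,0,-0.2,0,0,0,-1],[0,0,-0.4,0,0,0,-1],[0,0,-0.588,0,0,0,-1],[0,0,-0.588,0,0,0,-1],[0,0,-0.588,0,0,0,-1],[0,0,-0.588,0,0,0,-1]]'
python3 - <<'E'
from h import *
s=r.read_state();P=s['position'];print(P,s['contact_force'],s['grip_width'])
for n in ('scene','top'):
    c=r.camera(n);p=proj(c,[P])[0];p=p.astype(int);print(n,p)
    f=c['frame'][p[1]-40:p[1]+40,p[0]-50:p[0]+50];save(cv2.resize(f,None,fx=7,fy=7,interpolation=cv2.INTER_CUBIC),'g3'+n+'.png')
E
python3 go.py .5558 .0043 .15 -83.1
```

```text
clock: 4.68
position: [0.5024, -0.2202, 0.1481]
ee_rot: [0.0, 0.748, -0.663, -0.002]
contact_force: [0.2, -0.1, -1.2]
grip_width: 0.0448
[ 0.50241689 -0.22017893  0.14807644] [ 0.15641461 -0.1129577  -1.15848198] 0.0447502616092425
scene [197 147]
top [373 220]
pos [ 0.5027 -0.2204  0.1483] yaw -83.14 zaxis [-0.0025  0.0018 -1.    ]
shift [-0.8671 -0.3183 -0.0056] turn [ 0.0011  0.001  -0.0003]
```

View pics/g3scene.png

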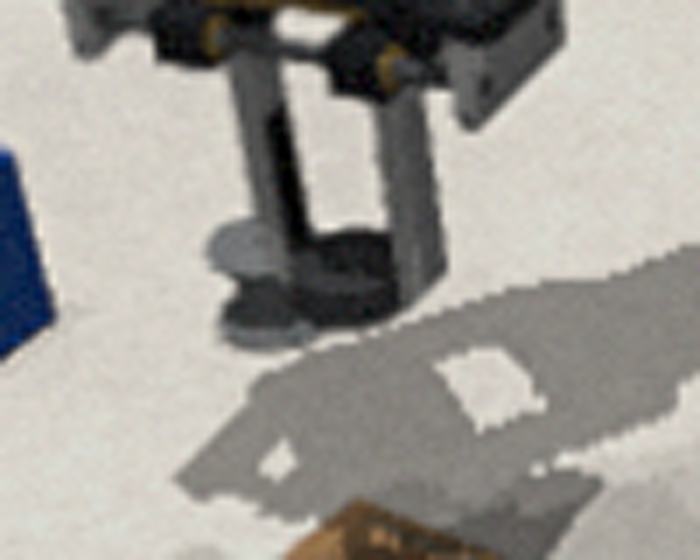

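View pics/g3top.png

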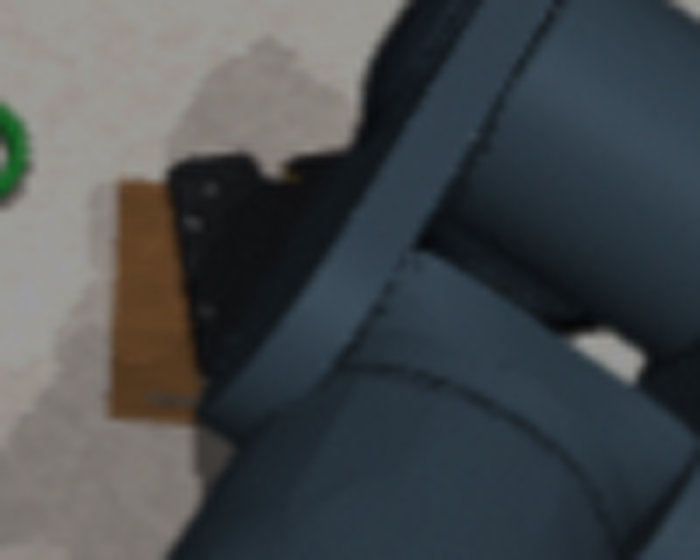

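The ring is held level between the fingers at scene crop (345,280). The light grey disc beside it is the reel behind. I'm carrying it over the mandrel.

```bash
python3 -m crank '[[-0.08,-0.03,0,0,0,0,-1],[-0.24,-0.09,0,0,0,0,-1],[-0.44,-0.16,0,0,0,0,-1],[-0.64,-0.235,0,0,0,0,-1],[-0.8,-0.29,0,0,0,0,-1],[-0.866,-0.318,0,0,0,0,-1],[-0.866,-0.318,0,0,0,0,-1],[-0.866,-0.318,0,0,0,0,-1],[-0.866,-0.318,0,0,0,0,-1]]'
python3 - <<'E'
from h import *
s=r.read_state();P=s['position'];print(P,s['contact_force'],s['grip_width'])
for n in ('scene','top'):
    c=r.camera(n);p=proj(c,[P])[0];print(n,p);p=p.astype(int)
    f=c['frame'][p[1]-30:p[1]+50,p[0]-50:p[0]+50];save(cv2.resize(f,None,fx=7,fy=7,interpolation=cv2.INTER_CUBIC),'g4'+n+'.png')
E
python3 go.py .5558 .0043 .125 -83.1
```

```text
clock: 5.9
position: [0.5564, 0.0023, 0.1499]
ee_rot: [0.0, 0.748, -0.664, -0.0]
contact_force: [-0.3, 0.1, -0.6]
grip_width: 0.0449
[0.55644458 0.00231524 0.14988963] [-0.29886832  0.05844952 -0.61066982] 0.044909316228934966
scene [261.34701669 182.11877465]
top [284.92034118 199.57996626]
pos [0.5565 0.0025 0.15  ] yaw -83.23 zaxis [ 0.e+00 -1.e-04 -1.e+00]
shift [-0.0076  0.002   0.1   ] turn [-0.     -0.     -0.0011]
```

View pics/g4scene.png

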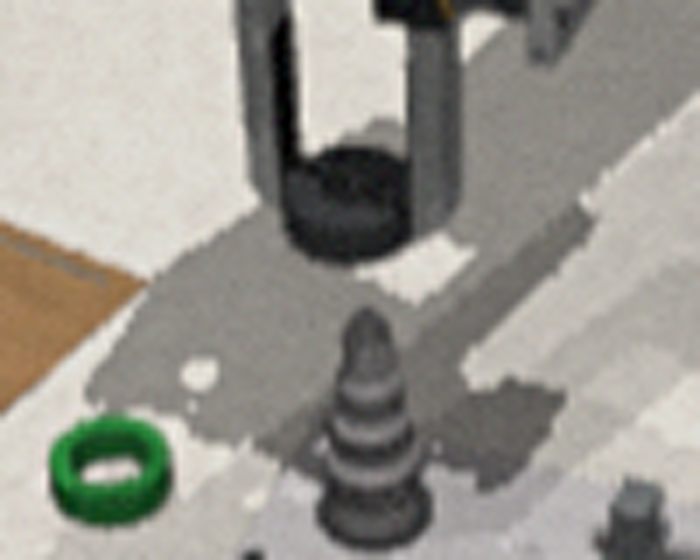

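View pics/g4top.png

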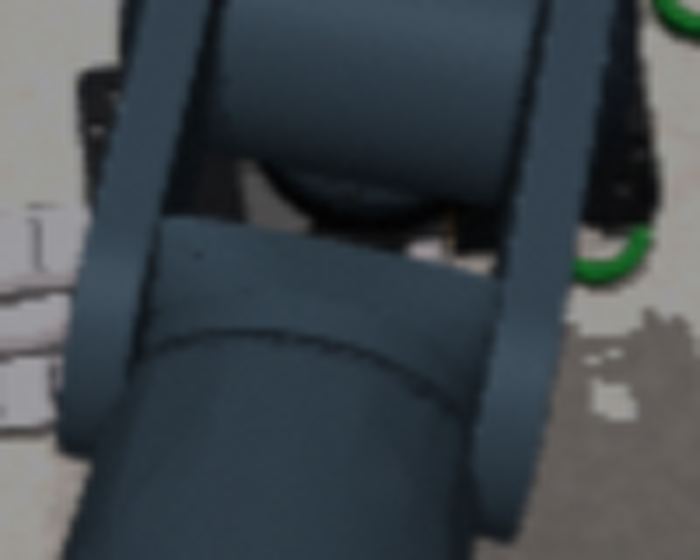

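Run:
```python
from h import *
s=r.read_state();P=s['position'];c=r.camera('scene')
t=np.linspace(0,2*np.pi,100)
for dx in(-.003,0,.003):
    q=[proj(c,[[P[0]+dx+.023*np.cos(a),P[1]+.023*np.sin(a),P[2]-.003+h] for a in t]) for h in(0,.018)]
    print(dx,'u',q[0][:,0].min(),q[0][:,0].max(),'vbot',q[0][:,1].max(),'vtop',q[1][:,1].min())
p=proj(c,[P])[0].astype(int)
g=cv2.cvtColor(c['frame'],cv2.COLOR_RGB2GRAY)
for u in (258,260,261,262,264): print(u,g[p[1]-14:p[1]+14,u],p[1]-14)
print(g[185,245:280])
```

```text
-0.003 u 252.17913187018218 271.98205741950557 vbot 188.61287119253396 vtop 170.30633705807637
0 u 251.51511035354378 271.3605538748351 vbot 189.34400155632665 vtop 170.98085809419663
0.003 u 250.84829978488796 270.73641379982945 vbot 190.0783047038904 vtop 171.65826447012677
258 [212 215 218 214 176  76  21  24  31  30  27  19  47  62  64  59  50  35
  35  34  41  70 112 138 133 132 136 140] 168
260 [213 211 186 143 110  37  27  35  34  27  34  14  37  46  65  58  52  34
  36  34  27  47 105 139 142 134 134 134] 168
261 [216 216 190 145 115  33  27  19  33  40  32  36  40  49  60  60  51  30
  36  32  34  63 127 151 138 135 135 137] 168
262 [211 213 180 142 114  43  23  26  33  32  31  32  41  45  65  57  50  35
  40  37  38  96 182 192 136 132 134 124] 168
264 [189 134 131 137 121  64  16  28  39  33  24  20  26  40  59  56  49  38
  31  29  36 126 198 194 147 129 139 127] 168
[138 137 139 140 133 139 121  65  30  33  38  32  38  35  34  34  30  35
  36  38  30  39  28  23  40  96  90 135 169 172 144 136 137 136 135]
```

```bash
python3 -m crank '[[-0.0075,0.002,0.03,0,0,0,-1],[-0.0075,0.002,0.06,0,0,0,-1],[-0.0075,0.002,0.09,0,0,0,-1],[-0.0075,0.002,0.12,0,0,0,-1],[-0.0075,0.002,0.12,0,0,0,-1],[-0.0075,0.002,0.12,0,0,0,-1]]'
python3 go.py .5558 .0043 .11 -83.1
```

```text
clock: 6.8
position: [0.556, 0.0052, 0.1201]
ee_rot: [-0.0, 0.748, -0.663, 0.0]
contact_force: [-0.5, 0.6, 0.1]
grip_width: 0.0445
pos [0.556  0.0052 0.1201] yaw -83.13 zaxis [ 3.e-04 -1.e-04 -1.e+00]
shift [0.0036 0.0013 0.0405] turn [-0.0001 -0.     -0.0003]
```

```bash
python3 -m crank '[[0.002,0,0.005,0,0,0,-1],[0.002,0,0.01,0,0,0,-1],[0.002,0,0.015,0,0,0,-1],[0.002,0,0.02,0,0,0,-1],[0.002,0,0.025,0,0,0,-1],[0.002,0,0.03,0,0,0,-1],[0.002,0,0.035,0,0,0,-1],[0.002,0,0.035,0,0,0,-1]]'
python3 go.py .5558 .0043 .11 -83.1
python3 - <<'E'
from h import *
c=r.camera('scene');f=c['frame'][165:235,220:310];save(cv2.resize(f,None,fx=8,fy=8,interpolation=cv2.INTER_CUBIC),'g5.png')
for _ in range(3): print(r.read_state()['position'],r.read_state()['contact_force'])
E
```

```text
clock: 7.8
position: [0.5558, 0.0048, 0.1111]
ee_rot: [0.0, 0.748, -0.664, -0.0]
contact_force: [-0.1, -0.4, -0.6]
grip_width: 0.0444
pos [0.5558 0.0048 0.1111] yaw -83.14 zaxis [-3.e-04  0.e+00 -1.e+00]
shift [0.0018 0.0003 0.0042] turn [ 0.0001  0.     -0.0003]
[0.55586998 0.00476895 0.11115238] [ 0.18842471  0.22026212 -0.45141602]
[0.55586998 0.00476895 0.11115238] [ 0.18842471  0.22026212 -0.45141602]
[0.55586998 0.00476895 0.11115238] [ 0.18842471  0.22026212 -0.45141602]
```

View pics/g5.png

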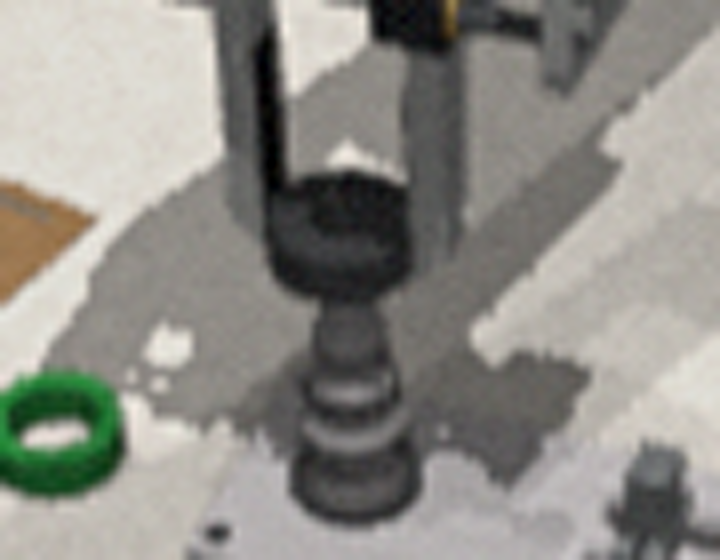

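The ring is just over the cone tip: ring at crop x about 342, mandrel axis about 350. I'll feel the way down.

```bash
python3 -m crank '[[0,0,0.005,0,0,0,-1],[0,0,0.01,0,0,0,-1],[0,0,0.015,0,0,0,-1],[0,0,0.015,0,0,0,-1]]'
python3 -m crank '[[0,0,0.005,0,0,0,-1],[0,0,0.01,0,0,0,-1],[0,0,0.01,0,0,0,-1]]'
```

```text
clock: 8.35
position: [0.5558, 0.0048, 0.1073]
ee_rot: [0.0, 0.748, -0.663, -0.0]
contact_force: [-0.4, -0.7, -0.4]
grip_width: 0.0449
clock: 8.72
position: [0.5558, 0.0048, 0.1048]
ee_rot: [0.0, 0.748, -0.663, -0.0]
contact_force: [-0.2, -0.1, -1.0]
grip_width: 0.0446
```

```bash
python3 -m crank '[[0,0,0.004,0,0,0,-1],[0,0,0.008,0,0,0,-1],[0,0,0.008,0,0,0,-1]]'
python3 -m crank '[[0,0,0.004,0,0,0,-1],[0,0,0.008,0,0,0,-1],[0,0,0.008,0,0,0,-1]]'
```

```text
clock: 9.1
position: [0.5558, 0.0048, 0.1029]
ee_rot: [0.0, 0.748, -0.664, -0.0]
contact_force: [-0.4, -0.3, -1.2]
grip_width: 0.0449
clock: 9.48
position: [0.5559, 0.0046, 0.1016]
ee_rot: [0.0, 0.748, -0.663, 0.0]
contact_force: [-2.9, -0.2, 5.8]
grip_width: 0.0447
```

Contact on the cone: the push is up and towards -x. So I'll ease up, shift 1.5 mm towards -x (tool +y), and come down again.

```bash
python3 -m crank '[[0,0,-0.005,0,0,0,-1],[0,0.006,-0.005,0,0,0,-1],[0,0.006,-0.005,0,0,0,-1]]'
python3 -m crank '[[0,0,0.004,0,0,0,-1],[0,0,0.005,0,0,0,-1],[0,0,0.005,0,0,0,-1]]'
```

```text
clock: 9.85
position: [0.5543, 0.0047, 0.1019]
ee_rot: [-0.0, 0.748, -0.664, -0.0]
contact_force: [-0.7, -0.3, -0.8]
grip_width: 0.0446
clock: 10.22
position: [0.5544, 0.0046, 0.1009]
ee_rot: [-0.0, 0.748, -0.663, -0.0]
contact_force: [0.2, 0.3, -0.2]
grip_width: 0.0448
```

```bash
python3 -m crank '[[0,0,0.003,0,0,0,-1],[0,0,0.003,0,0,0,-1]]'
python3 -m crank '[[0,0,0.003,0,0,0,-1],[0,0,0.003,0,0,0,-1]]'
```

```text
clock: 10.48
position: [0.5544, 0.0046, 0.1001]
ee_rot: [0.0, 0.748, -0.663, -0.0]
contact_force: [0.2, 0.7, -0.7]
grip_width: 0.0446
clock: 10.72
position: [0.5544, 0.0046, 0.0994]
ee_rot: [0.0, 0.748, -0.664, -0.0]
contact_force: [-0.4, 0.1, -0.5]
grip_width: 0.0445
```

```bash
python3 -m crank '[[0,0,0.003,0,0,0,-1],[0,0,0.003,0,0,0,-1]]'
python3 -m crank '[[0,0,0.003,0,0,0,-1],[0,0,0.003,0,0,0,-1]]'
```

```text
clock: 10.98
position: [0.5544, 0.0046, 0.0986]
ee_rot: [0.0, 0.748, -0.664, -0.0]
contact_force: [-0.4, 0.6, -0.7]
grip_width: 0.0445
clock: 11.22
position: [0.5543, 0.0046, 0.0979]
ee_rot: [0.0, 0.748, -0.664, -0.0]
contact_force: [0.6, 0.5, -1.4]
grip_width: 0.0445
```

```bash
python3 -m crank '[[0,0,0.003,0,0,0,-1],[0,0,0.003,0,0,0,-1]]'
python3 -m crank '[[0,0,0.003,0,0,0,-1],[0,0,0.003,0,0,0,-1]]'
```

```text
clock: 11.48
position: [0.5543, 0.0046, 0.0971]
ee_rot: [0.0, 0.748, -0.664, -0.0]
contact_force: [1.2, 0.1, -0.9]
grip_width: 0.0446
clock: 11.72
position: [0.5544, 0.0046, 0.0964]
ee_rot: [0.0, 0.748, -0.664, -0.0]
contact_force: [-0.5, 0.3, -1.6]
grip_width: 0.0449
```

```bash
python3 -m crank '[[0,0,0.003,0,0,0,-1],[0,0,0.003,0,0,0,-1]]'
```

```text
clock: 11.98
position: [0.5544, 0.0046, 0.0956]
ee_rot: [0.0, 0.748, -0.664, -0.0]
contact_force: [-0.8, -1.0, -1.3]
grip_width: 0.0448
```

```bash
python3 -m crank '[[0,0,0.003,0,0,0,-1],[0,0,0.006,0,0,0,-1],[0,0,0.006,0,0,0,-1]]'
```

```text
clock: 12.35
position: [0.5544, 0.0046, 0.0941]
ee_rot: [0.0, 0.748, -0.664, -0.0]
contact_force: [-0.5, 0.7, -1.7]
grip_width: 0.0445
```

```bash
python3 -m crank '[[0,0,0.003,0,0,0,-1],[0,0,0.006,0,0,0,-1],[0,0,0.006,0,0,0,-1]]'
```

```text
clock: 12.72
position: [0.5544, 0.0046, 0.0926]
ee_rot: [0.0, 0.748, -0.663, -0.0]
contact_force: [0.4, 0.3, -0.9]
grip_width: 0.0444
```

```bash
python3 -m crank '[[0,0,0.003,0,0,0,-1],[0,0,0.003,0,0,0,-1]]'
```

```text
clock: 12.98
position: [0.5544, 0.0046, 0.0919]
ee_rot: [0.0, 0.748, -0.664, -0.0]
contact_force: [-0.4, 0.1, -0.7]
grip_width: 0.0445
```

```bash
cat > ok.py <<'E'
from h import *
import sys
s=r.read_state();f=s['contact_force'];print(s['position'].round(4),f.round(1))
sys.exit(1 if f[2]>1.5 or np.hypot(f[0],f[1])>2.5 else 0)
E
python3 -m crank '[[0,0,0.002,0,0,0,-1],[0,0,0.002,0,0,0,-1]]' >/dev/null && python3 ok.py && python3 -m crank '[[0,0,0.002,0,0,0,-1],[0,0,0.002,0,0,0,-1]]' >/dev/null && python3 ok.py && python3 -m crank '[[0,0,0.002,0,0,0,-1],[0,0,0.002,0,0,0,-1]]' >/dev/null && python3 ok.py && python3 -m crank '[[0,0,0.002,0,0,0,-1],[0,0,0.002,0,0,0,-1]]' >/dev/null && python3 ok.py && python3 -m crank '[[0,0,0.002,0,0,0,-1],[0,0,0.002,0,0,0,-1]]' >/dev/null && python3 ok.py && python3 -m crank '[[0,0,0.002,0,0,0,-1],[0,0,0.002,0,0,0,-1]]' >/dev/null && python3 ok.py
```

```text
[0.5544 0.0046 0.0914] [-0.7  1.  -1.4]
[0.5544 0.0046 0.0909] [-0.6 -0.6 -0.7]
[0.5544 0.0046 0.0904] [ 0.2  0.3 -1.9]
[0.5544 0.0046 0.0899] [ 0.   0.8 -0.8]
[0.5544 0.0046 0.0894] [-0.7 -0.3 -0.8]
[0.5544 0.0046 0.0889] [ 0.2 -0.5 -0.4]
```

```bash
python3 -m crank '[[0,0,0.002,0,0,0,-1],[0,0,0.002,0,0,0,-1]]' >/dev/null && python3 ok.py && python3 -m crank '[[0,0,0.002,0,0,0,-1],[0,0,0.002,0,0,0,-1]]' >/dev/null && python3 ok.py && python3 -m crank '[[0,0,0.002,0,0,0,-1],[0,0,0.002,0,0,0,-1]]' >/dev/null && python3 ok.py && python3 -m crank '[[0,0,0.002,0,0,0,-1],[0,0,0.002,0,0,0,-1]]' >/dev/null && python3 ok.py && python3 -m crank '[[0,0,0.002,0,0,0,-1],[0,0,0.002,0,0,0,-1]]' >/dev/null && python3 ok.py && python3 -m crank '[[0,0,0.002,0,0,0,-1],[0,0,0.002,0,0,0,-1]]' >/dev/null && python3 ok.py && python3 -m crank '[[0,0,0.002,0,0,0,-1],[0,0,0.002,0,0,0,-1]]' >/dev/null && python3 ok.py && python3 -m crank '[[0,0,0.002,0,0,0,-1],[0,0,0.002,0,0,0,-1]]' >/dev/null && python3 ok.py
```

```text
[0.5544 0.0046 0.0884] [-0.4  0.3 -2.5]
[0.5544 0.0046 0.0879] [-0.8 -0.4 -1.1]
[0.5544 0.0046 0.0874] [ 0.2  0.5 -0.6]
[0.5544 0.0045 0.0869] [-0.8 -0.3 -2.5]
[0.5544 0.0046 0.0864] [-0.7  0.2 -1.1]
[0.5544 0.0046 0.0859] [-0.7  0.6 -0. ]
[0.5545 0.0046 0.0855] [-0.  -0.2 -0.8]
[0.5546 0.0045 0.0853] [ 0.3 -0.4  1.3]
```

Contact at TCP z 0.0853, against a nominal 0.0855 for the first step. I'll build up the push.

```bash
python3 -m crank '[[0,0,0.001,0,0,0,-1],[0,0,0.001,0,0,0,-1]]' >/dev/null; python3 ok.py;  python3 -m crank '[[0,0,0.0,0,0,0,-1]]' >/dev/null; python3 ok.py
```

```text
[0.5547 0.0045 0.0852] [-1.4  0.1  4.3]
[0.5547 0.0045 0.0851] [-1.7  0.1  4.8]
```

```bash
python3 -m crank '[[0,0,0.0005,0,0,0,-1],[0,0,0.0005,0,0,0,-1]]' >/dev/null; python3 ok.py;  python3 -m crank '[[0,0,0.0,0,0,0,-1],[0,0,0.0,0,0,0,-1]]' >/dev/null; python3 ok.py; python3 -m crank '[[0,0,0.0,0,0,0,-1],[0,0,0.0,0,0,0,-1],[0,0,0.0,0,0,0,-1]]' >/dev/null; python3 ok.py
python3 - <<'E'
from h import *
c=r.camera('scene');f=c['frame'][165:235,220:310];save(cv2.resize(f,None,fx=8,fy=8,interpolation=cv2.INTER_CUBIC),'g6.png')
E
```

```text
[0.5547 0.0045 0.0851] [-1.4  0.1  7.2]
[0.5547 0.0045 0.0851] [-2.2  0.4  5.4]
[0.5547 0.0045 0.0851] [-1.6 -0.2  5.7]
```

View pics/g6.png

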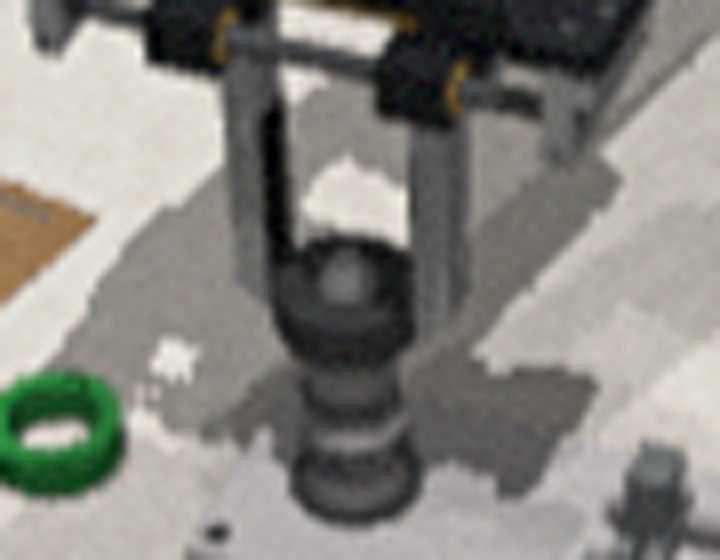

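The ring sits on the mandrel with the tip showing through its bore at crop (345,280), and the lower two steps are visible below it. The push held for over 0.6 s at 5.4–7.2 N. Next: relax, open and rise.

```bash
python3 -m crank '[[0,0,-0.001,0,0,0,-1],[0,0,-0.0015,0,0,0,-1],[0,0,-0.0015,0,0,0,0],[0,0,-0.0015,0,0,0,0.3],[0,0,-0.0015,0,0,0,0.5],[0,0,-0.0015,0,0,0,0.5],[0,0,-0.0015,0,0,0,0.5],[0,0,-0.0015,0,0,0,0.5]]'
python3 -m crank '[[0,0,-0.05,0,0,0,0.5],[0,0,-0.12,0,0,0,0.5],[0,0,-0.22,0,0,0,0.5],[0,0,-0.26,0,0,0,0.5],[0,0,-0.26,0,0,0,0.5]]'
python3 - <<'E'
from h import *
for n in('scene','top'):
  c=r.camera(n);f=c['frame'][165:240,220:330] if n=='scene' else c['frame'][160:240,195:310];save(cv2.resize(f,None,fx=7,fy=7,interpolation=cv2.INTER_CUBIC),'g7%s.png'%n)
E
```

```text
clock: 18.77
position: [0.5544, 0.0046, 0.085]
ee_rot: [-0.0, 0.748, -0.664, 0.0]
contact_force: [-0.5, -0.4, -0.1]
grip_width: 0.0703
clock: 19.4
position: [0.5551, 0.0045, 0.1513]
ee_rot: [-0.001, 0.748, -0.664, 0.001]
contact_force: [-0.1, 0.9, 0.3]
grip_width: 0.0707
```

View pics/g7scene.png

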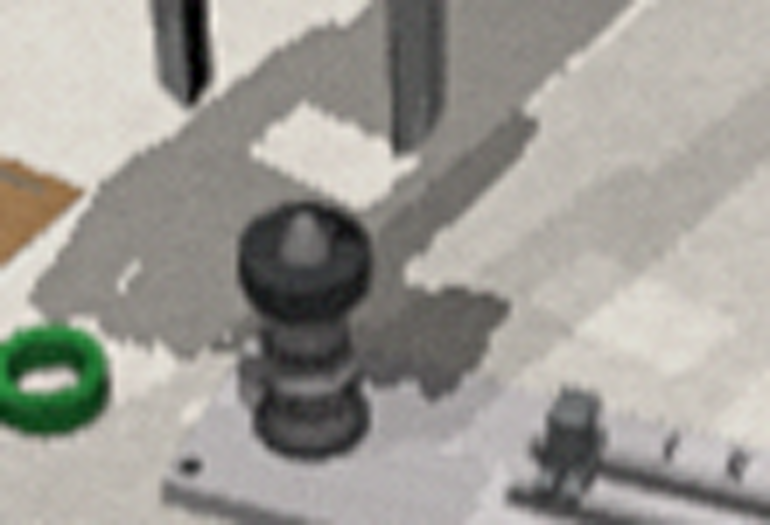

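View pics/g7top.png

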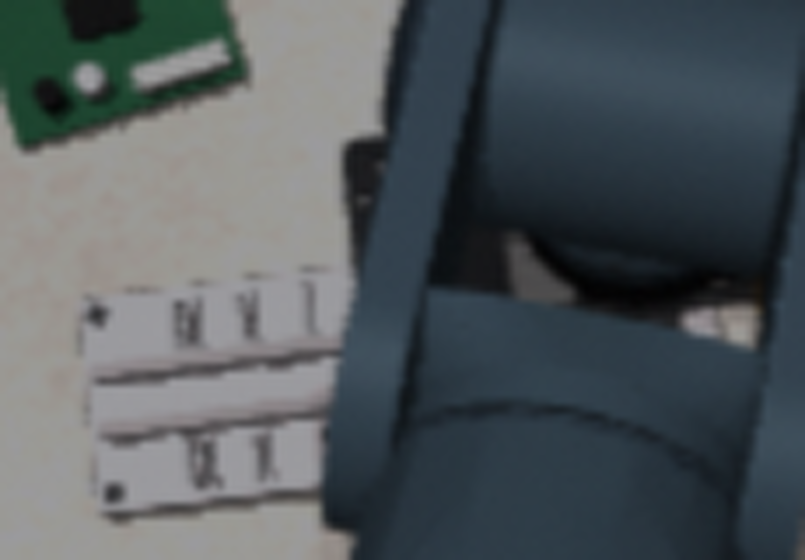

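The ring is released and sits level at scene crop (305,260), with the cone sticking out about 10 mm above it and the two wider steps clear below. So it stopped on the first step, one scored line, and the marker goes to 0.030. Now to locate the marker block.

```bash
python3 - <<'E'
from h import *
import pickle
C=pickle.load(open('c0.pkl','rb'));c=C['top'];c2=C['scene']
print(ray(c,(248.2,209.4),.057))
print('scene block top',ray(c2,(240+556/9-.5,190+293/9-.5),.057))
y=np.array([-.1197,.9928]);m=np.array([.5555,.0044])
for n,p in(('top',ray(c,(248.2,209.4),.057)),('sc',ray(c2,(240+556/9-.5,190+293/9-.5),.057))): print(n,(p[:2]-m)@y-.095,(p[:2]-m)@[y[1],-y[0]])
# station one-line marks in top crop x11: (45,155) and (72,370)
a=ray(c,(235+45.5/11-.5,190+155.5/11-.5),.015);b=ray(c,(235+72.5/11-.5,190+370.5/11-.5),.015);print('station1 from foot',((a+b)[:2]/2-m)@y)
E
python3 go.py .5427 .1018 .10 -83.1
```

```text
[0.54616072 0.10176844 0.057     ]
scene block top [0.54540604 0.10209626 0.057     ]
top 0.0027852987420020348 0.0023829688326290972
sc 0.0032010912020167537 0.0016729565081843865
station1 from foot 0.1251016455899865
pos [0.554  0.0047 0.1494] yaw -83.14 zaxis [-9.e-04  2.e-04 -1.e+00]
shift [-0.3911 -0.0018  0.1978] turn [ 0.0004  0.0001 -0.0003]
```

```bash
python3 -m crank '[[-0.1,0,-0.02,0,0,0,0],[-0.25,0,-0.02,0,0,0,0],[-0.37,0,-0.02,0,0,0,0],[-0.391,-0.005,0,0,0,0,0],[-0.391,-0.005,0.1,0,0,0,0],[-0.391,-0.005,0.2,0,0,0,0],[-0.391,-0.005,0.2,0,0,0,0],[-0.391,-0.005,0.2,0,0,0,0]]'
python3 - <<'E'
from h import *
c=r.camera('scene');f=c['frame'][165:255,230:350];save(cv2.resize(f,None,fx=6,fy=6,interpolation=cv2.INTER_CUBIC),'g8.png')
E
python3 go.py .5435 .1018 .038 -83.1
```

```text
clock: 20.5
position: [0.5444, 0.1013, 0.1004]
ee_rot: [-0.0, 0.748, -0.664, 0.0]
contact_force: [0.9, -0.9, 0.2]
grip_width: 0.0469
pos [0.5448 0.1014 0.1009] yaw -83.16 zaxis [ 1.5e-03 -1.0e-04 -1.0e+00]
shift [-0.0023  0.0054  0.2517] turn [-0.0007 -0.0001 -0.0005]
```

View pics/g8.png

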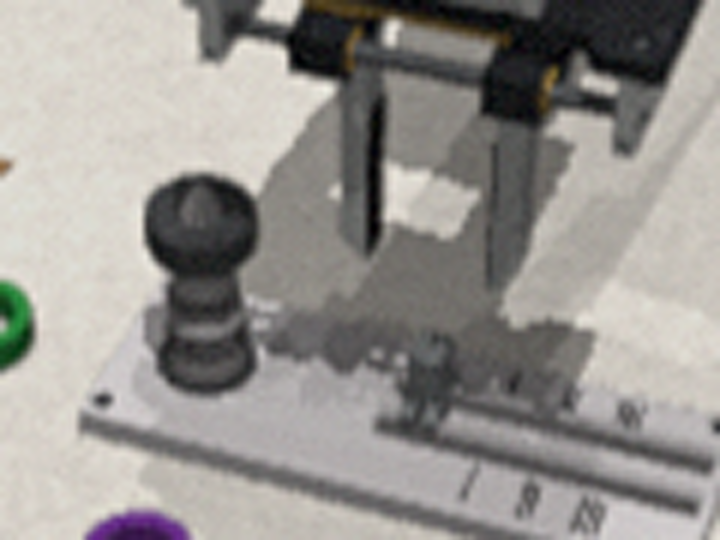

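The fingers straddle the marker block at crop (430,360) and the ring is undisturbed at (203,225). I'll descend to z 0.038 and close.

```bash
python3 -m crank '[[0,0.003,0.08,0,0,0,0],[0,0.003,0.16,0,0,0,0],[0,0.003,0.22,0,0,0,0],[0,0.003,0.25,0,0,0,0],[0,0.003,0.25,0,0,0,0],[0,0.003,0.25,0,0,0,0]]'
python3 -m crank '[[0,0,0,0,0,0,-1],[0,0,0,0,0,0,-1],[0,0,0,0,0,0,-1],[0,0,0,0,0,0,-1],[0,0,0,0,0,0,-1],[0,0,0,0,0,0,-1],[0,0,0,0,0,0,-1]]'
python3 go.py .5397 .1286 .038 -83.1
```

```text
clock: 21.3
position: [0.5439, 0.1017, 0.0382]
ee_rot: [-0.0, 0.748, -0.663, 0.001]
contact_force: [-0.6, -1.0, 1.1]
grip_width: 0.0469
clock: 22.18
position: [0.5433, 0.1017, 0.0375]
ee_rot: [-0.0, 0.748, -0.664, -0.0]
contact_force: [-0.3, -0.1, 1.4]
grip_width: 0.0138
pos [0.5433 0.1017 0.0375] yaw -83.14 zaxis [ 0.  0. -1.]
shift [-0.1085  0.0013 -0.0019] turn [-0.      0.     -0.0003]
```

```bash
python3 -m crank '[[-0.02,0,0,0,0,0,-1],[-0.05,0,0,0,0,0,-1],[-0.08,0,0,0,0,0,-1],[-0.1,0,0,0,0,0,-1],[-0.109,0,0,0,0,0,-1],[-0.109,0,0,0,0,0,-1],[-0.109,0,0,0,0,0,-1],[-0.109,0,0,0,0,0,-1]]'
python3 - <<'E'
from h import *
c=r.camera('scene');f=c['frame'][165:265,230:360];save(cv2.resize(f,None,fx=6,fy=6,interpolation=cv2.INTER_CUBIC),'g9.png')
E
```

```text
clock: 23.18
position: [0.54, 0.1289, 0.0375]
ee_rot: [-0.0, 0.748, -0.664, -0.0]
contact_force: [-0.9, 1.9, 1.7]
grip_width: 0.0136
```

View pics/g9.png

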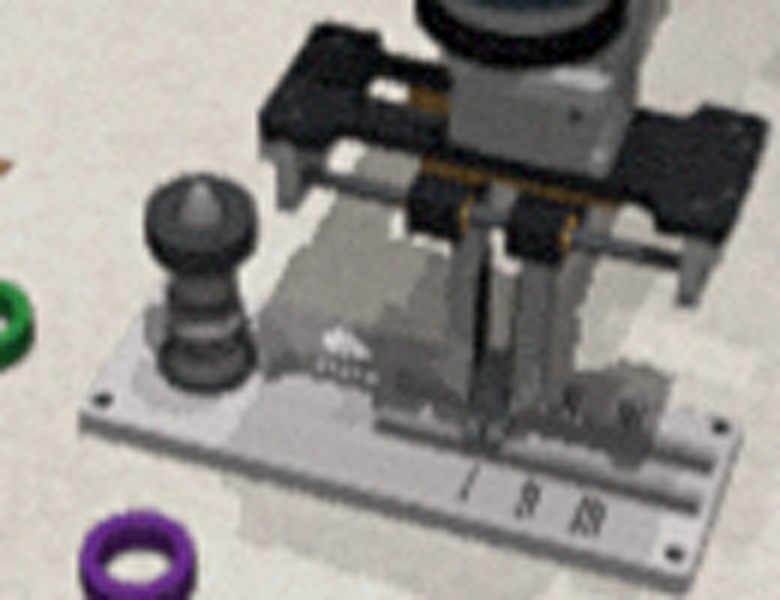

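The marker's foot at crop (485,437) stands in line with the one-line station mark at (480,465), and the ring is unmoved. Now I'll release, rise straight up and move clear.

```bash
python3 -m crank '[[0,0,0,0,0,0,-0.4],[0,0,0,0,0,0,-0.2],[0,0,0,0,0,0,-0.1],[0,0,0,0,0,0,-0.1],[0,0,0,0,0,0,-0.1],[0,0,-0.06,0,0,0,-0.1],[0,0,-0.18,0,0,0,-0.1],[0,0,-0.36,0,0,0,-0.1],[0,0,-0.56,0,0,0,-0.1],[0,0,-0.66,0,0,0,-0.1],[0,0,-0.66,0,0,0,-0.1]]'
python3 -m crank '[[-0.2,0.05,0,0,0,0,-0.1],[-0.4,0.2,0,0,0,0,-0.1],[-0.6,0.3,0,0,0,0,-0.1],[-0.7,0.3,0,0,0,0,-0.1],[-0.7,0.3,0,0,0,0,-0.1],[-0.7,0.3,0,0,0,0,-0.1]]'
python3 - <<'E'
from h import *
import pickle
C=cams();pickle.dump(C,open('c1.pkl','wb'))
a=cv2.resize(C['top']['frame'][150:240,195:315],None,fx=6,fy=6,interpolation=cv2.INTER_CUBIC);save(a,'f_t.png')
a=cv2.resize(C['scene']['frame'][185:265,235:360],None,fx=6,fy=6,interpolation=cv2.INTER_CUBIC);save(a,'f_s.png')
save(C['top']['frame'],'f_tfull.png')
E
```

```text
clock: 24.6
position: [0.5417, 0.1288, 0.206]
ee_rot: [-0.002, 0.748, -0.663, 0.002]
contact_force: [-0.1, 0.1, -0.2]
grip_width: 0.0428
clock: 25.35
position: [0.4444, 0.2927, 0.2015]
ee_rot: [0.001, 0.748, -0.664, -0.0]
contact_force: [1.1, 0.1, 0.1]
grip_width: 0.042
```

View pics/f_t.png

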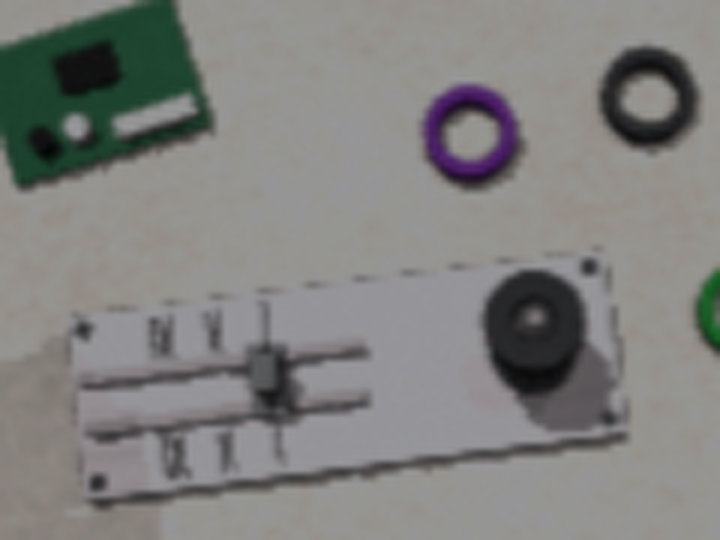

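View pics/f_s.png

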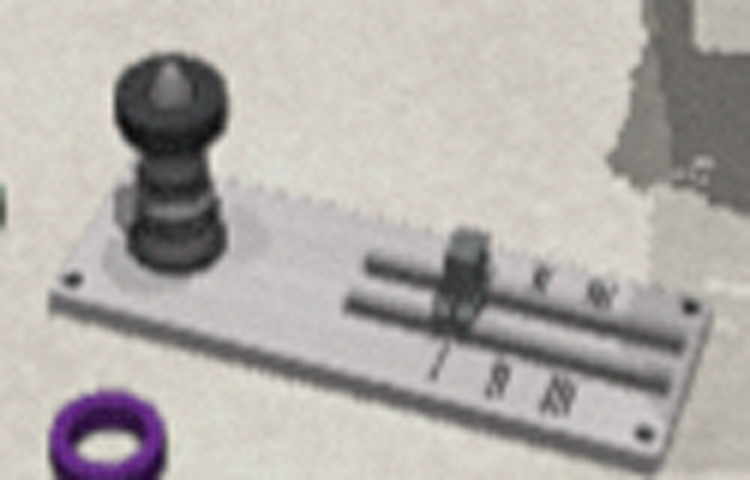

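View pics/f_tfull.png

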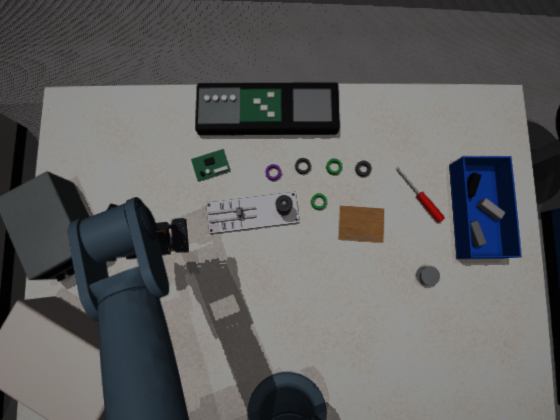

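The top view shows the ring concentric on the mandrel at crop (535,322) and the marker on the line between the two one-line marks, (265,305) and (282,455). The other rings, board, reel and screwdriver are where they were. The meter is hidden under the arm, which stays at 0.2 m. I'll check the numbers, then hand in.

Run:
```python
from h import *
import pickle
C=pickle.load(open('c1.pkl','rb'));c=C['top']
y=np.array([-.1197,.9928]);m=np.array([.5555,.0044])
p=ray(c,(195+265.5/6-.5,150+371.5/6-.5),.057);print('marker',(p[:2]-m)@y-.095)
u=(195+535.5/6-.5,150+322.5/6-.5);p=ray(c,u,.1);print('ring top at z .1',p,'off axis',p[:2]-m)
c=C['scene'];
print('pred ring mid px in scene crop',[(proj(c,[[*m,z]])[0]+.5-[235,185])*6 for z in(.0825,.1005)])
r.sign_off()
```

```text
marker 0.029216081038560715
ring top at z .1 [0.55549281 0.00452851 0.1       ] off axis [-7.19075954e-06  1.28508713e-04]
pred ring mid px in scene crop [array([173.24459193, 118.40379079]), array([171.62788017,  84.21277931])]
the job is handed in; nothing more can be done
```

The job is handed in: the card's ring is seated on the mandrel's first step, which has one scored line, and the marker stands at the one-line station.

- **Ring:** On the way down it caught the cone once at about 6 N. I eased it up, shifted it 1.5 mm and continued. It met the stop with the gripper tip at z = 0.085 m, against a nominal 0.0855 m for the first step.
- **Number of lines:** I took the count from the stop height and the two wider steps still visible below the ring. The scored line itself is too fine to count in the pictures.
- **Press:** I held it for about 0.9 s, over 0.6 s of that at 5.4–7.2 N, then let go. The ring stands level and concentric, about 0.1 mm off the axis in the top view.
- **Marker:** It measures 0.029 m from the picture, against 0.030 m, and lines up with the one-line marks on both sides.
- **Last checks:** The gripper is clear at z = 0.20 m, and the other two rings, the reel, the board and the screwdriver look unmoved.
- **Not checked:** The meter was hidden under the arm in the last top picture, so I did not check it again. The arm stayed about 0.2 m up there and felt no contact.
- **Disagreement:** The mandrel's axis as felt was about 1 mm towards -x of the camera's estimate, within its calibration.

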